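# Roll the grooved hexagonal stone onto its groove

### The arm

A 6-joint arm with a two-finger parallel gripper is mounted at the origin on a cart in front of the work surface, level with it; the furniture and walls round the work are solid. World frame = base frame: x ahead of the robot, y to its left, z up, the work surface at z = 0. Lengths are in m, angles in degrees, forces in N, time in s.
With the tool pointing down it reaches from about 0.25 to 0.725 m from the base axis. Payload 9.7 kg.
Tool frame: the origin (TCP) lies on the centre line of the jaws, within the pads' length; the fingertips stand 14 mm ahead of it and the grasp point (between the pads) lies 5 mm behind it; z points along the fingers, y is the line along which they close (so a half turn about z gives the same grasp; the last joint's range is limited). The gripper opens to 85 mm and grips with 20 to 120 N. Pads are 22 mm wide; open, the fingers measure 114 mm over their backs; the gripper's body (76 mm by 85 mm) begins 54 mm behind the grasp point. The pads swing forward as they close: fully open they stand 13 mm farther back than shut.
Start: joints at [-73.281, 4.979, 10.078, 95.1, 0, 90], TCP at [0.158, -0.527, 0.245] pointing down, gripper open.
Joint ranges: [-179.16, 179.16], [-48.56, 103.87], [-65.8, 70.77], [-126.05, 130.52], [-82.76, 87.17], [-180, 180]. Speed limits (degrees/s): [127.2, 127.2, 147.25, 180, 180, 180].

### API

Orientations are given as [roll, pitch, yaw] about the fixed x, y, z axes, in that order (R = Rz(yaw) Ry(pitch) Rx(roll)).
In Python, from workcell import bot, camera, get_calibration, ticket gives the robot as it stands. The module is installed in compiled form; this text tells all that it offers.
- The arm moves only by the tool send_rows, never from a script. Its arguments are lists of equal length, an entry for each row: "linear": the shift along the tool's x, y, z in m, a list of three; "twist": the turn, a rotation vector about the tool's x, y, z in units of 10 degrees (1.0 is 10 degrees), a list of three; "gripper": the opening in per cent of the stroke, from 0 (shut) to 100 (fully open). In form: {"linear": [[x, y, z], ...], "twist": [[wx, wy, wz], ...], "gripper": [gripper, ...]}. A call has 1 to 8 rows; each row shifts and turns the commanded pose from where the row before left it, along the tool's axes as they then stand; what a row does not reach is not made up. A row lasts 1/8 s, in which the tool goes at most 62.5 mm and 10.7 degrees, less where a joint would pass 70% of its speed; a pose out of reach is approached as far as the arm can. A call with a gripper value outside its range is refused whole. The fingers move at their own pace and stop on an object; "grip_force" is the grip in N (left out, the last holds). Time passes only in rows, so rows that do not move let the fingers close. It gives the time, the measured TCP pose, the force, the opening and the grip force at its end, in the units of the state.
- bot.get_obs(): the state, without advancing time (a new reading comes with each control period).
- camera(name): name is "side" or "top" or "wrist"; returns the picture (384x512x3 uint8, red, green, blue); there is no depth.
- get_calibration(name): a dict with "fx", "fy", "cx", "cy" (pixels), "origin" and "orientation" of the camera in the world; the wrist camera has in their place "hand_eye" (4x4, takes a point from camera to tool coordinates, whose origin is the TCP and whose axes are the flange's). Camera axes: x right, y down, z forward; pixel columns grow to the right and rows downward; lengths in m; the calibration is good to about 2 mm. The wrist camera is an equidistant fisheye: a pixel r from the principal point sees the ray r / f radians off the axis. A picture is of the moment at which its call begins: read the wrist's pose just before it. get_calibration takes no time and is no camera call.
- ticket.job_done(): hands the job in; it is judged then, once.
The state is a dict: "time": time; "q": joint angles; "qd": joint speeds; "joint_efforts": joint torques, N m; "ee_pos": TCP position; "tcp_rot": TCP orientation; "wrist_force": force on the tool from outside, world axes, zero at the start; "torque": the same for the moment, N m; "opening": finger opening in m; "grasp_force": force on a finger pad.
Only numpy, scipy, OpenCV 4.12 (cv2) and the standard library are available. Lean on these libraries where they do the work, as an engineer would, in place of code of your own. Each camera call takes 0.05 s, during which the arm holds its last target. There are 200 camera calls.

### The job

Two short hexagonal stone columns lie on the table. Take the one with a groove cut along one of its faces and roll it over on the table, one face at a time, letting it come to rest on each face, until the grooved face lies flat underneath, so that its clean front is ready to carve. Roll it, do not pick it up or shove it across the table, and leave the plain column alone.

Things in the scene. Friction and masses are not known exactly. Their poses are not given: they have to be found in the camera images.
- grooved_column_center (a point): Middle of the loose grooved stone prism: hexagonal, 120 mm long, 46 mm across flats, faces 26.6 mm wide, 0.5 kg. One long face has a groove 14 wide, 7 deep. x: along the length; z: out of the grooved face, at the start 60 deg from up, facing roughly left or the robot. Centre 23 mm up when on a face. A push well above mid-height tips it over its far lower edge; past 30 deg it falls by itself.
- plain_column_center (a point): Centre of the other column: the same stone, shape and size, but with six plain faces and no groove; it rests on a face, centre 23 mm above the table. x axis: along the length. It is to be left alone.
Things that resemble listed ones, but are neither listed nor needed, are in the scene too. Leave any pink or red look-alike of the part that bears grooved_column_center alone.

How it is judged (in metres and radians):
On the way:
1. the grooved column has been rolled one face over and rests there, its grooved face sloping down at 120 degrees from up (within 10 degrees) (angle between grooved_column_center's own z axis and vertical between 1.92 and 2.27 rad and height (world z) of grooved_column_center below 0.027 m), for 0.2 s.
At the end, for the whole second after the job is handed in: The grooved column lies on the table with its grooved face down (within 10 degrees), its centre less than 27 mm above the table and within 150 mm of where it started; the plain column is within 20 mm of where it was (angle between grooved_column_center's own z axis and vertical above 2.96 rad and height (world z) of grooved_column_center below 0.027 m and distance of grooved_column_center from where it was at the start of the episode below 0.15 m and distance of plain_column_center from where it was at the start of the episode below 0.02 m); the robot touches nothing.
It fails at once if the grooved column is picked up off the table (centre higher than 45 mm) (height (world z) of grooved_column_center above 0.045 m).
It fails at once if the plain column is moved by more than 20 mm (distance of plain_column_center from where it was at the start of the episode above 0.02 m).
It also fails if it takes over 42 s, if anything falls off the work surface, if the arm or the gripper's body presses on something with over 40 N, if the wrist force passes 120 N, or if a joint passes its speed limit or range.

## Working session

There is one attempt and no reset: what is moved stays moved. The work goes in short steps, Python scripts to look and compute and a tool call to move; the robot and the scene stay as the last step left them, time stands still between calls to the robot, and variables do not carry over. Pictures are saved under pics/ and viewed, at most 10 in all, crops included, and the job is handed in when it is done.

Besides the shell and the picture viewer there is one more tool, called as a command line: name --argument value ..., lists and objects as JSON in quotes. send_rows: Moves the arm, as the interface text tells. Its arguments: {"type":"object","properties":{"linear":{"type":"array"},"twist":{"type":"array"},"gripper":{"type":"array"},"grip_force":{"type":"number"}},"required":["linear","twist","gripper"]}

```bash
mkdir -p pics; python3 - <<'E'
from workcell import bot,camera,get_calibration
import cv2,numpy as np
for n in("top","side"):
    im=camera(n);cv2.imwrite(f"pics/{n}0.png",im[:,:,::-1]);print(n,get_calibration(n))
o=bot.get_obs();print(o['time'],o['ee_pos'],o['tcp_rot'],o['opening'],o['wrist_force'])
a=cv2.imread("pics/top0.png");b=cv2.imread("pics/side0.png")
cv2.imwrite("pics/both0.png",cv2.resize(np.vstack([a,b]),None,fx=.78,fy=.78))
E
```

```text
top {'fx': 473.98632908711426, 'fy': 473.98632908711426, 'cx': 251.03794545692222, 'cy': 191.2960834883759, 'origin': array([ 0.25385504, -0.06977349,  1.31279619]), 'orientation': array([-1.68276917e+02, -6.33763595e-02, -8.99040350e+01])}
side {'fx': 362.76188271161146, 'fy': 362.76188271161146, 'cx': 256.3872099402652, 'cy': 192.21346656038966, 'origin': array([0.36236646, 0.83735163, 0.56406641]), 'orientation': array([-118.39733032,   -1.34299139, -170.65541361])}
0.1 [ 0.15817242 -0.52656916  0.24464343] [-1.79930638e+02 -1.14820813e-03  1.67183954e+01] 0.08537740519420943 [ 0.74023122 -0.69861049  0.29187816]
```

View pics/top0.png

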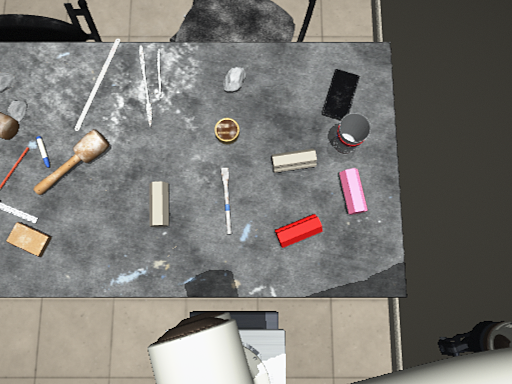

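View pics/side0.png

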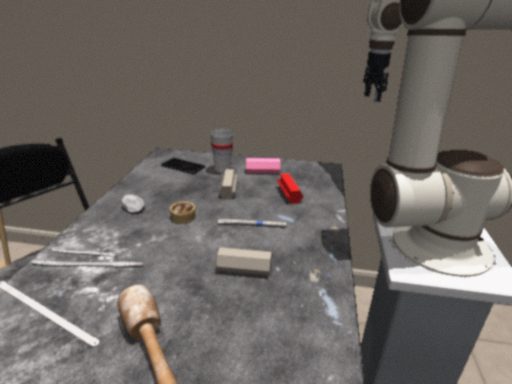

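Top view: two beige columns, A at (160,203), its axis along world x, and B at (294,161), its axis along y. The red (299,230) and pink (353,190) ones are look-alikes to leave alone. I'll enlarge A and B to find the groove.

```bash
python3 - <<'E'
import cv2,numpy as np
a=cv2.imread("pics/top0.png");b=cv2.imread("pics/side0.png")
c=lambda im,x,y:cv2.resize(im[y-35:y+35,x-45:x+45],(390,290),interpolation=cv2.INTER_CUBIC)
cv2.imwrite("pics/crop0.png",np.vstack([np.hstack([c(a,160,203),c(a,294,161)]),np.hstack([c(b,244,262),c(b,229,183)])]))
E
```

```text
(no output)
```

View pics/crop0.png

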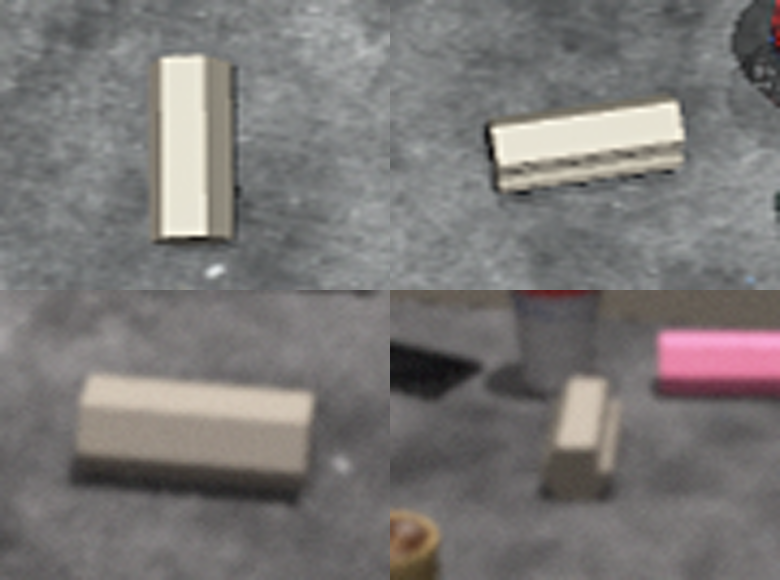

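The crops show that B (top 294,161; side 229,183) has the groove, on its upper face toward the robot (-x). A (160,203) has plain faces, so it is the one to leave. B therefore needs rolling two faces toward the robot. I'll measure its bright top face at z = 46 mm.

```bash
cat > h.py <<'E'
import cv2,numpy as np
from scipy.spatial.transform import Rotation as R
from workcell import bot,camera,get_calibration
def world(px,z,n="top"):
    c=get_calibration(n);px=np.atleast_2d(px).astype(float)
    r=np.c_[(px[:,0]-c['cx'])/c['fx'],(px[:,1]-c['cy'])/c['fy'],np.ones(len(px))]
    r=R.from_euler('xyz',c['orientation'],degrees=True).apply(r);o=c['origin']
    return o+r*((z-o[2])/r[:,2])[:,None]
def bright(im,x0,y0,x1,y1,z=.046,n="top",t=None):
    g=cv2.cvtColor(im,cv2.COLOR_RGB2GRAY)[y0:y1,x0:x1]; g=cv2.resize(g,None,fx=4,fy=4,interpolation=cv2.INTER_CUBIC)
    m=(g>t).astype(np.uint8)
    cs,_=cv2.findContours(m,0,1);k=max(cs,key=cv2.contourArea)[:,0]
    w=world((k+.5)/4-.5+[x0,y0],z,n)[:,:2]
    (c,s,a)=cv2.minAreaRect((w*1000).astype(np.float32));b=cv2.boxPoints((c,s,a))
    e=[b[1]-b[0],b[2]-b[1]];e=max(e,key=np.linalg.norm)
    return np.round(c,1),np.round(s,1),round(float(np.degrees(np.arctan2(e[1],e[0]))%180),1)
E
python3 - <<'E'
from h import *
im=cv2.imread("pics/top0.png")[:,:,::-1].copy()
print("B",bright(im,265,140,325,180,t=200));print("A",bright(im,140,175,180,232,t=200))
print("Ball",bright(im,265,140,325,180,t=150,z=.03))
g=cv2.cvtColor(im,cv2.COLOR_RGB2GRAY);print(g[148:176,294])
for p in [(299,230),(353,190),(348,133)]:print(p,world(p,.03)[0])
E
```

```text
B (array([ 611.8, -190.3]), array([ 26.4, 119.5]), 98.8)
A (array([484.9, 184.7]), array([119. ,  26.9]), 2.9)
Ball (array([ 615.8, -192. ]), array([ 30.9, 123.8]), 98.8)
[ 96 103 108 112 116 170 237 228 225 227 226 226 227 230 227 148 114 137
 159 196 159 133  78 103 104 130 131 124]
(299, 230) [ 0.41284857 -0.20130195  0.03      ]
(353, 190) [ 0.52424943 -0.35279754  0.03      ]
(348, 133) [ 0.68949064 -0.34555636  0.03      ]
```

B is centred at (0.612, -0.190) with its axis at 98.8°; the top face measures 26.4 × 119.5 mm, matching the spec. I'll approach on its far side.

send_rows --linear '[[0,0,0],[0.04,-0.019,0],[0.04,-0.019,0],[0.04,-0.019,0],[0.04,-0.019,0],[0.04,-0.019,0],[0.04,-0.019,0],[0.04,-0.019,0]]' --twist '[[0,0,0.79],[0,0,0],[0,0,0],[0,0,0],[0,0,0],[0,0,0],[0,0,0],[0,0,0]]' --gripper '[30,30,30,30,30,30,30,30]'

```text
time: 1.1
ee_pos: [0.4155, -0.3514, 0.245]
tcp_rot: [-180.0, 0.0, 8.8]
wrist_force: [0.8, -0.1, 0.3]
opening: 0.0257
grasp_force: 0.0
```

send_rows --linear '[[0.04,-0.019,0],[0.04,-0.019,0],[0.04,-0.019,0],[0.04,-0.019,0],[0.04,-0.019,0],[0.04,-0.019,0],[0.04,-0.018,0],[0,0,0]]' --twist '[[0,0,0],[0,0,0],[0,0,0],[0,0,0],[0,0,0],[0,0,0],[0,0,0],[0,0,0]]' --gripper '[30,30,30,30,30,30,30,30]'

```text
time: 2.1
ee_pos: [0.6727, -0.1769, 0.2427]
tcp_rot: [-179.9, 0.1, 9.0]
wrist_force: [-0.5, -0.8, -1.0]
opening: 0.026
grasp_force: 0.0
```

send_rows --linear '[[0,0,0.033],[0,0,0.033],[0,0,0.033],[0,0,0.033],[0,0,0.033],[0,0,0.033],[0,0,0],[0,0,0]]' --twist '[[0,0,0],[0,0,0],[0,0,0],[0,0,0],[0,0,0],[0,0,0],[0,0,0],[0,0,0]]' --gripper '[30,30,30,30,30,30,30,30]'

```text
time: 3.1
ee_pos: [0.6711, -0.1795, 0.0489]
tcp_rot: [180.0, -0.1, 8.8]
wrist_force: [0.8, 0.1, -0.7]
opening: 0.0254
grasp_force: 0.0
```

```bash
python3 - <<'E'
from h import *
o=bot.get_obs();print(o['ee_pos'],o['tcp_rot'],o['opening'])
im=camera("side");cv2.imwrite("pics/s1.png",cv2.resize(im[120:220,170:300,::-1],None,fx=6,fy=6,interpolation=cv2.INTER_CUBIC))
E
```

```text
[ 0.67114325 -0.17954664  0.04889786] [ 1.79964854e+02 -7.07203541e-02  8.79275239e+00] 0.025398918287600502
```

View pics/s1.png

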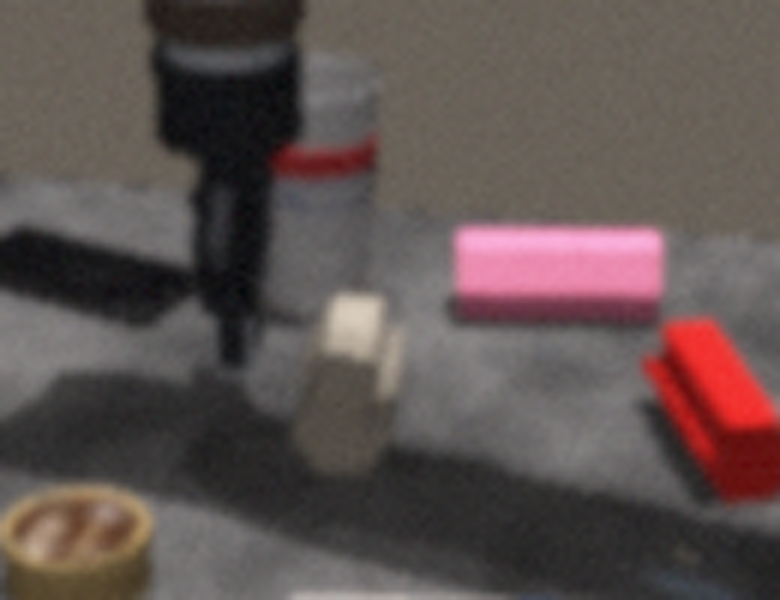

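The side view shows the fingertips (232,360 in the crop) hanging behind B (345,390), slightly below its top, with the groove on the opposite, robot side. I'll move in until they touch.

send_rows --linear '[[-0.012,0,0.001],[-0.012,0,0.001],[-0.004,0,0],[-0.003,0,0],[0,0,0]]' --twist '[[0,0,0],[0,0,0],[0,0,0],[0,0,0],[0,0,0]]' --gripper '[30,30,30,30,30]'

```text
time: 3.78
ee_pos: [0.6413, -0.1837, 0.0463]
tcp_rot: [180.0, -0.1, 8.8]
wrist_force: [4.6, 1.0, 3.6]
opening: 0.0257
grasp_force: 3.0
```

Contact, at 4.6 N. Now I'll follow the tipping arc.

send_rows --linear '[[-0.0045,0,-0.003],[-0.0045,0,-0.0028],[-0.0045,0,-0.0022],[-0.005,0,-0.002],[-0.005,0,-0.0015]]' --twist '[[0,0,0],[0,0,0],[0,0,0],[0,0,0],[0,0,0]]' --gripper '[30,30,30,30,30]'

```text
time: 4.4
ee_pos: [0.6184, -0.1874, 0.0588]
tcp_rot: [179.9, -0.2, 8.8]
wrist_force: [2.9, 2.6, 11.6]
opening: 0.0255
grasp_force: 5.3
```

```bash
python3 - <<'E'
from h import *
im=camera("side");cv2.imwrite("pics/s2.png",cv2.resize(im[120:220,170:300,::-1],None,fx=6,fy=6,interpolation=cv2.INTER_CUBIC))
E
```

```text
(no output)
```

View pics/s2.png

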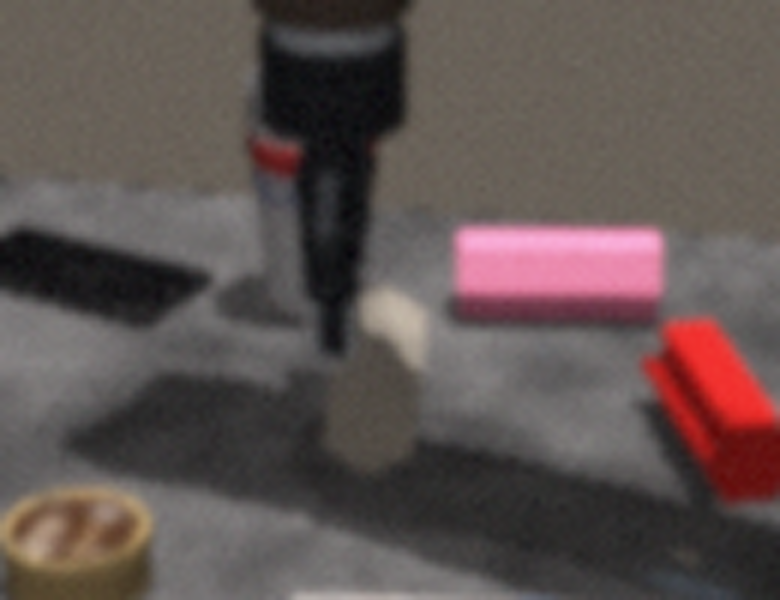

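B has tipped part of the way (crop 375,400; its top face now slopes to the right). I'll carry on a few mm to pass the balance point.

send_rows --linear '[[-0.005,0,-0.001],[-0.005,0,-0.001],[0,0,0]]' --twist '[[0,0,0],[0,0,0],[0,0,0]]' --gripper '[30,30,30]'

```text
time: 4.82
ee_pos: [0.6074, -0.189, 0.0603]
tcp_rot: [180.0, -0.1, 8.8]
wrist_force: [-1.3, 2.1, 10.4]
opening: 0.0258
grasp_force: 5.1
```

```bash
python3 - <<'E'
from h import *
im=camera("side");cv2.imwrite("pics/s3.png",cv2.resize(im[120:220,170:300,::-1],None,fx=6,fy=6,interpolation=cv2.INTER_CUBIC))
print(bot.get_obs()['wrist_force'])
E
```

```text
[-0.54139786  1.33248333 11.27303705]
```

View pics/s3.png

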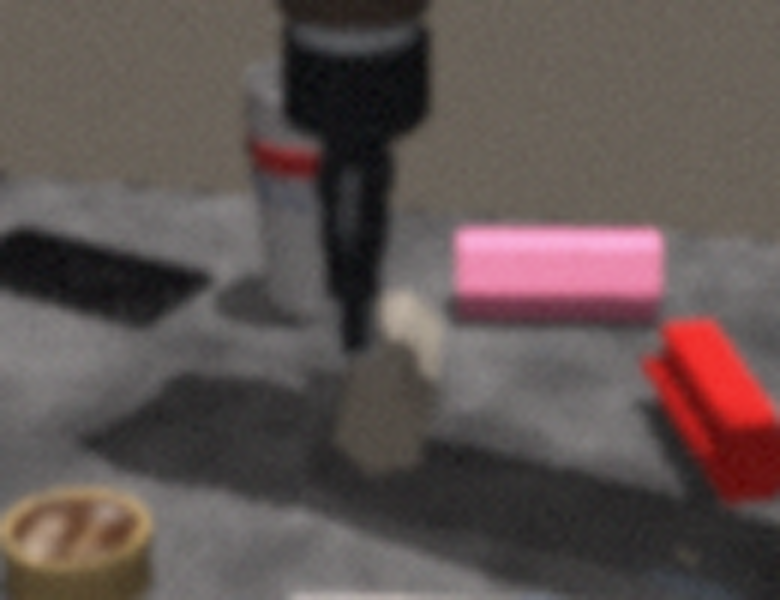

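send_rows --linear '[[-0.004,0,-0.0025],[-0.005,0,-0.002],[-0.005,0,-0.001],[-0.005,0,0],[0,0,0]]' --twist '[[0,0,0],[0,0,0],[0,0,0],[0,0,0],[0,0,0]]' --gripper '[30,30,30,30,30]'

```text
time: 5.5
ee_pos: [0.588, -0.192, 0.0642]
tcp_rot: [-180.0, 0.0, 8.8]
wrist_force: [0.7, -0.5, -0.2]
opening: 0.0259
grasp_force: 0.0
```

```bash
python3 - <<'E'
from h import *
im=camera("side");a=cv2.resize(im[130:210,190:280,::-1],None,fx=5,fy=5,interpolation=cv2.INTER_CUBIC)
t=camera("top");b=cv2.resize(t[130:210,255:325,::-1],None,fx=5,fy=5,interpolation=cv2.INTER_CUBIC)
cv2.imwrite("pics/s4.png",np.hstack([a,b]))
E
```

```text
(no output)
```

View pics/s4.png

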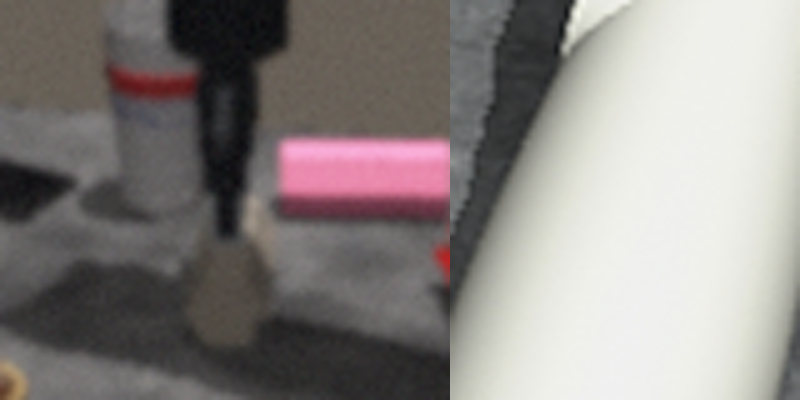

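The force is zero, so it has fallen one way or the other. I'll lift clear to check.

send_rows --linear '[[0.01,0,-0.03],[0.01,0,-0.03],[0.01,0,-0.03],[0.01,0,-0.02],[0,0,0]]' --twist '[[0,0,0],[0,0,0],[0,0,0],[0,0,0],[0,0,0]]' --gripper '[30,30,30,30,30]'

```text
time: 6.22
ee_pos: [0.6291, -0.1857, 0.1755]
tcp_rot: [179.9, -0.1, 8.8]
wrist_force: [1.1, -0.2, 0.1]
opening: 0.0257
grasp_force: 0.0
```

```bash
python3 - <<'E'
from h import *
o=bot.get_obs();print(o['ee_pos'])
w=camera("wrist")
im=camera("side");a=cv2.resize(im[130:210,190:280,::-1],(432,384),interpolation=cv2.INTER_CUBIC)
cv2.imwrite("pics/side5.png",im[:,:,::-1]);cv2.imwrite("pics/w5full.png",w[:,:,::-1])
cv2.imwrite("pics/w5.png",cv2.resize(np.hstack([a,w[:,:,::-1]]),None,fx=.84,fy=.84))
print(get_calibration("wrist"))
E
```

```text
[ 0.62910419 -0.18571425  0.17552873]
{'fx': 297.3186396354542, 'fy': 297.3186396354542, 'cx': 256.96842206269764, 'cy': 190.59827594710367, 'hand_eye': array([[ 9.94085413e-04, -9.49754075e-01, -3.12995542e-01,
         8.05429613e-02],
       [ 9.99998579e-01,  1.37038456e-03, -9.82264208e-04,
         1.58443426e-03],
       [ 1.36183369e-03, -3.12994121e-01,  9.49754087e-01,
        -1.28595276e-01],
       [ 0.00000000e+00,  0.00000000e+00,  0.00000000e+00,
         1.00000000e+00]])}
```

View pics/w5.png

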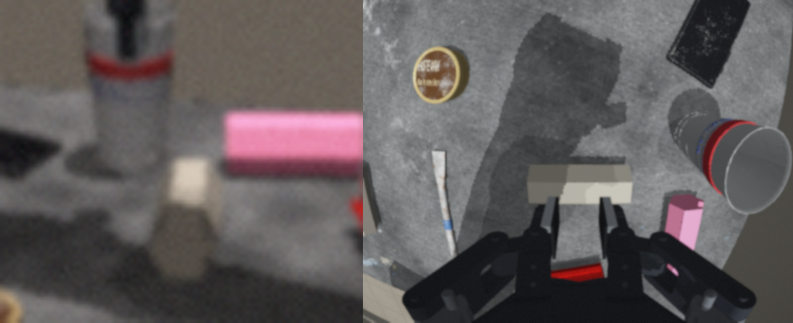

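Wrist view: B rests flat with its far and top faces visible (528–632, 165–203) and no groove. The side crop (188,185) also shows no groove lip on the upper robot-side face, so it has rolled one face over. Next I'll measure its position with the wrist camera.

```bash
cat >> h.py <<'E'
def wworld(px,z,pos,rot):
    c=get_calibration("wrist");px=np.atleast_2d(px).astype(float)
    d=px-[c['cx'],c['cy']];r=np.linalg.norm(d,axis=1);th=r/c['fx']
    v=np.c_[d/r[:,None]*np.sin(th)[:,None],np.cos(th)]
    H=c['hand_eye'];Rw=R.from_euler('xyz',rot,degrees=True)
    v=Rw.apply(v@H[:3,:3].T);o=np.array(pos)+Rw.apply(H[:3,3])
    return o+v*((z-o[2])/v[:,2])[:,None]
E
python3 - <<'E'
from h import *
w=cv2.cvtColor(cv2.imread("pics/w5full.png"),6)
P=([.62910419,-.18571425,.17552873],[179.9,-.1,8.8])
for c in(210,260,300):print(c,w[185:255,c].tolist())
print(w[230,185:330].tolist())
print(wworld([(196,219),(320,219),(196,242),(320,242)],.046,*P))
s0=cv2.imread("pics/side0.png");s5=cv2.imread("pics/side5.png")
for s in(s0,s5):
    print(bright(s[:,:,::-1].copy(),205,165,250,205,n="side",t=165))
E
```

```text
210 [62, 61, 60, 64, 65, 65, 65, 65, 66, 67, 70, 84, 90, 92, 91, 92, 93, 92, 93, 94, 92, 92, 91, 92, 92, 91, 92, 93, 92, 92, 93, 97, 103, 108, 109, 108, 108, 108, 109, 108, 107, 108, 108, 108, 107, 108, 108, 107, 108, 109, 109, 107, 108, 108, 107, 105, 97, 78, 55, 35, 26, 26, 24, 25, 23, 24, 23, 28, 28, 28]
260 [94, 80, 69, 69, 70, 70, 67, 63, 59, 64, 82, 105, 117, 120, 120, 120, 119, 119, 119, 120, 121, 121, 119, 120, 120, 120, 119, 120, 120, 120, 121, 132, 154, 172, 178, 180, 179, 179, 179, 179, 180, 179, 180, 180, 180, 179, 180, 179, 179, 179, 179, 179, 180, 180, 179, 177, 170, 153, 130, 115, 113, 117, 120, 123, 122, 120, 117, 113, 109, 108]
300 [112, 96, 90, 90, 90, 86, 80, 72, 70, 71, 87, 112, 127, 132, 133, 133, 132, 133, 132, 132, 132, 130, 130, 129, 130, 129, 129, 127, 123, 121, 123, 136, 158, 175, 184, 190, 194, 196, 196, 197, 198, 197, 196, 197, 197, 197, 197, 196, 197, 197, 197, 197, 197, 197, 196, 193, 181, 151, 102, 51, 27, 23, 25, 29, 26, 31, 33, 39, 45, 49]
[70, 72, 73, 74, 73, 74, 73, 74, 74, 74, 77, 89, 102, 107, 108, 108, 107, 108, 108, 108, 108, 108, 108, 108, 108,
[... 166 characters left out ...]
179, 179, 180, 179, 180, 179, 179, 180, 179, 179, 180, 179, 179, 179, 180, 179, 179, 179, 179, 179, 180, 183, 190, 195, 196, 197, 197, 197, 197, 197, 197, 197, 197, 197, 196, 196, 197, 197, 197, 197, 196, 197, 196, 197, 197, 197, 197, 197, 196, 197, 197, 197, 197, 196, 197, 197, 197, 197, 197, 196, 197, 196, 197, 197, 197, 197, 197, 197, 196, 197, 196, 197, 196, 197, 196, 190, 175, 150, 135, 131, 131, 135, 136, 137, 137, 137, 140]
[[ 0.58772217 -0.13445323  0.046     ]
 [ 0.6060224  -0.25221518  0.046     ]
 [ 0.56263076 -0.13627938  0.046     ]
 [ 0.58154391 -0.25818926  0.046     ]]
(array([ 613.4, -195. ]), array([ 26.5, 115.2]), 98.6)
(array([ 590.3, -222.9]), array([25.6, 74.7]), 101.5)
```

B is centred at (0.586, -0.194), yaw 98.9°, which is exactly one 26.6 mm roll with no sliding. I'll repeat the push with that shift.

send_rows --linear '[[0.006,0,0.02],[0,0,0.04],[0,0,0.04],[0,0,0.028],[0,0,0],[-0.012,0,0.001],[-0.006,0,0],[-0.002,0,0]]' --twist '[[0,0,0],[0,0,0],[0,0,0],[0,0,0],[0,0,0],[0,0,0],[0,0,0],[0,0,0]]' --gripper '[30,30,30,30,30,30,30,30]'

```text
time: 7.32
ee_pos: [0.6148, -0.1881, 0.047]
tcp_rot: [179.9, -0.2, 8.8]
wrist_force: [4.8, 1.9, 3.2]
opening: 0.0256
grasp_force: 2.9
```

send_rows --linear '[[-0.0045,0,-0.003],[-0.0045,0,-0.0028],[-0.0045,0,-0.0022],[-0.005,0,-0.002],[-0.005,0,-0.0015],[-0.005,0,-0.001],[-0.005,0,-0.001],[-0.004,0,-0.0025]]' --twist '[[0,0,0],[0,0,0],[0,0,0],[0,0,0],[0,0,0],[0,0,0],[0,0,0],[0,0,0]]' --gripper '[30,30,30,30,30,30,30,30]'

```text
time: 8.32
ee_pos: [0.5766, -0.1938, 0.0618]
tcp_rot: [180.0, 0.0, 8.8]
wrist_force: [-1.1, -0.5, 1.7]
opening: 0.0254
grasp_force: 0.5
```

send_rows --linear '[[-0.005,0,-0.002],[-0.005,0,-0.001],[-0.005,0,0],[0,0,0]]' --twist '[[0,0,0],[0,0,0],[0,0,0],[0,0,0]]' --gripper '[30,30,30,30]'

```text
time: 8.82
ee_pos: [0.5619, -0.196, 0.0642]
tcp_rot: [-180.0, 0.0, 8.8]
wrist_force: [-0.1, 0.1, -0.1]
opening: 0.0257
grasp_force: 0.0
```

send_rows --linear '[[0.01,0,-0.03],[0.01,0,-0.03],[0.01,0,-0.03],[0.01,0,-0.02],[0,0,0]]' --twist '[[0,0,0],[0,0,0],[0,0,0],[0,0,0],[0,0,0]]' --gripper '[30,30,30,30,30]'

```text
time: 9.45
ee_pos: [0.6029, -0.1898, 0.1754]
tcp_rot: [179.9, -0.1, 8.8]
wrist_force: [0.8, -0.7, 0.5]
opening: 0.0255
grasp_force: 0.0
```

```bash
python3 - <<'E'
from h import *
o=bot.get_obs();print(o['time'],o['ee_pos'],o['wrist_force'])
w=camera("wrist");cv2.imwrite("pics/w6full.png",w[:,:,::-1])
im=camera("side");a=cv2.resize(im[130:210,190:280,::-1],(432,384),interpolation=cv2.INTER_CUBIC)
cv2.imwrite("pics/w6.png",cv2.resize(np.hstack([a,w[:,:,::-1]]),None,fx=.84,fy=.84))
E
```

```text
9.45 [ 0.60286019 -0.18980999  0.17542402] [ 0.84096953 -0.6838292   0.45550174]
```

View pics/w6.png

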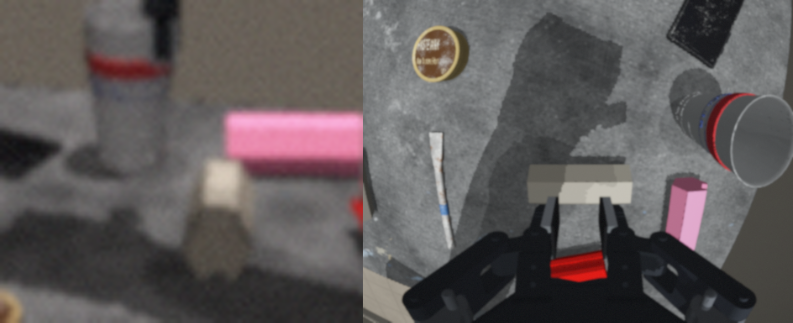

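The column sits in the same place in the wrist view after the tool shifted 26.6 mm, so it has rolled a second face. The side crop shows the groove notch at the bottom of the end face (220,268), so the groove is down. B is flat, and the gripper is well clear of it.

```bash
python3 -c "
from workcell import ticket
print(ticket.job_done())"
```

```text
the job is handed in; nothing more can be done
None
```

I rolled the grooved column two faces toward the robot, so its groove now lies face down about 53 mm from where it started; the plain column was never touched, and I handed the job in at about 9.5 s (no verdict was shown).

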